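Empty the counting pan and hold it ready

TASK

Lift the aluminium counting pan by its black grip, carry it over the blue tray and tip it, pouring lip down, until all four parts in it (two black capacitors, the relay and the small heat sink) have dropped into the tray. Then bring the pan upright again and finish while still holding it in the gripper, level and still in the air with its underside at least 12 cm above the bench, ready to be refilled; leave the other things on the bench where they are.

Things in the scene. Friction and masses are not known exactly. Their poses are not given: they have to be found in the camera images.
- pan: aluminium counting pan, 0.22 kg, 140 mm long (x), 90 mm wide (y), 84 mm high to the top of its grip. Origin: centre of its underside; z up. Flat floor 3 mm thick from x = -45 to +57 mm; back wall at x = +55 mm, 38 mm high; side walls at y = +-43 mm, 37 mm high. Its front (-x) has no wall: the floor rises there as a ramp. The parts slide out when it is tipped lip down by 1.2 rad or more
- pan_grip (a point): middle of the pan's black grip bar (orange stripe), 75 mm above the pan's underside at pan x = y = 0, axes as the pan's. The bar runs along the pan's x: 96 mm long, 14 mm wide (y), 18 mm high, its underside 66 mm above the pan's; wire bails carry it at x = +-42 mm. Grip it across its 14 mm between the bails, from above or tilted along the bar
- pan_lip (a point): middle of the pouring lip's edge, the front end of the ramp (slope 0.30 rad), at pan x = -83 mm, 13.5 mm above the pan's underside
- tray: blue open plastic tray, fixed to the bench, 190 (x) x 140 (y) mm outside, 45 mm high, walls and floor 4 mm. Origin: centre of its underside, on the bench; z up
- capacitor_0: black capacitor, cylinder 18 mm across, 32 mm tall, in the pan at the start; origin: centre of its base
- capacitor_1: black capacitor, cylinder 16 mm across, 26 mm tall, in the pan at the start; origin: centre of its base
- relay: black relay block, 22 x 28 x 24 mm, in the pan at the start; origin: centre of its underside
- heatsink_b: small light grey finned heat sink, 30 x 30 x 12 mm, in the pan at the start; origin: centre of its underside
- fan_a: bystander: small black fan with a wire, 46 x 92 x 21 mm, origin at its underside
- heatsink_a: bystander: larger heat sink, 40 x 40 x 18 mm, origin at its underside
- solder_spool: bystander: blue spool, 64 mm across, 39 mm tall, origin at its underside
- glue_bottle: bystander: white bottle with an orange label, 31 mm across, 82 mm tall, origin at its underside
- module_a: bystander: small silvery plug-in module, 15 x 61 x 9 mm, origin at its underside
- hex_keys: bystander: yellow hex key set, 30 x 88 x 21 mm, origin at its underside

How it is judged:
By the outcome, as a careful person would: the job done as asked, in the order asked, and still so for the second after the job is handed in, while the arm keeps its last pose, push and grip.
It also fails if it takes over 54 s, if anything falls off the work surface, if the arm or the gripper's body presses on something with over 40 N, if the wrist force passes 120 N, or if a joint passes its speed limit or range.

ROBOT

A 6-joint arm with a two-finger parallel gripper is mounted at the origin on a cart in front of the work surface, level with it; the furniture and walls round the work are solid. World frame = base frame: x ahead of the robot, y to its left, z up, the work surface at z = 0. Lengths are in m, angles in degrees, forces in N, time in s.
With the tool pointing down it reaches from about 0.25 to 0.725 m from the base axis. Payload 9.7 kg.
Tool frame: the origin (TCP) lies midway between the tips of the shut fingers; the grasp point (between the pads) lies 19 mm behind it (bot.hold_point_z is the distance from the TCP to the grasp point, in m); z points along the fingers, y is the line along which they close (so a half turn about z gives the same grasp; the last joint's range is limited). The gripper opens to 85 mm and grips with 20 to 120 N. Pads are 22 mm wide; open, the fingers measure 114 mm over their backs; the gripper's body (76 mm by 85 mm) begins 54 mm behind the grasp point. The pads swing forward as they close: fully open they stand 13 mm farther back than shut.
Start: joints at [-69.729, 4.979, 10.078, 95.1, 0, 90], TCP at [0.191, -0.516, 0.231] pointing down, gripper open.
Joint ranges: [-179.16, 179.16], [-48.56, 103.87], [-65.8, 70.77], [-126.05, 130.52], [-82.76, 87.17], [-180, 180]. Speed limits (degrees/s): [127.2, 127.2, 147.25, 180, 180, 180].

INTERFACE

Orientations are given as [roll, pitch, yaw] about the fixed x, y, z axes, in that order (R = Rz(yaw) Ry(pitch) Rx(roll)).
In Python, from workcell import bot gives the robot as it stands.
- The arm moves only by the tool play_rows, never from a script. Its argument "steps" is a list that holds one entry, the list of rows, each a list of 4 numbers: the shift along the tool's x, y, z in m, then the turn about the tool's z in rad. In form: [[[tx, ty, tz, yaw], ...]]. A call has exactly 5 rows; each row shifts and turns the commanded pose from where the row before left it, along the tool's axes as they then stand; what a row does not reach is not made up. A row lasts 1/12 s, in which the tool goes at most 41.7 mm and 7.16 degrees, less where a joint would pass 70% of its speed; a pose out of reach is approached as far as the arm can. A call is refused whole if a number of a shift passes 0.0417 or a number of a turn 0.125, either way. A call with a gripper value outside its range is refused whole. "gripper" is the finger opening in m, from 0 to 0.0854, set as the call begins (left out, the last holds). The fingers move at their own pace and stop on an object; "squeeze" is the grip in N (left out, the last holds). Time passes only in rows, so rows that do not move let the fingers close, or fill a call up. It gives the time, the measured TCP pose, the force, the opening and the grip force at its end, in the units of the state.
- bot.get_obs(): the state, without advancing time (a new reading comes with each control period).
- bot.camera(name): name is "scene" or "top" or "wrist"; returns a dict with "img" (400x640x3 uint8, blue, green, red), "vfov" (degrees; the focal length in pixels is half the picture's height over the tangent of half this angle, whatever the lens; pixels are square), "cx", "cy" (the principal point, pixels), "xyz" and "attitude" of the camera in the world. Camera axes: x right, y down, z forward; pixel columns grow to the right and rows downward; lengths in m; the calibration is good to about 2 mm. The wrist camera is an equidistant fisheye: a pixel r from the principal point sees the ray r / f radians off the axis. A picture is of the moment at which its call begins. There is no depth.
- bot.job_done(): hands the job in; it is judged then, once.
The state is a dict: "time": time; "q": joint angles; "qd": joint speeds; "joint_efforts": joint torques, N m; "ee_pos": TCP position; "tcp_rot": TCP orientation; "wrist_force": force on the tool from outside, world axes, zero at the start; "torque": the same for the moment, N m; "opening": finger opening in m; "grasp_force": force on a finger pad.
Only numpy, scipy, OpenCV 4.12 (cv2) and the standard library are available. Lean on these libraries where they do the work, as an engineer would, in place of code of your own. Each camera call takes 0.05 s, during which the arm holds its last target. There are 200 camera calls.

## Working session

There is one attempt and no reset: what is moved stays moved. The work goes in short steps, Python scripts to look and compute and a tool call to move; the robot and the scene stay as the last step left them, time stands still between calls to the robot, and variables do not carry over. Pictures are saved under pics/ and viewed, at most 10 in all, crops included, and the job is handed in when it is done.

Besides the shell and the picture viewer there is one more tool, called after "Emit:" as a command line: name --argument value ..., lists and objects as JSON in quotes. play_rows: Moves the arm, as the interface text tells. Its arguments: {"type":"object","properties":{"steps":{"type":"array","items":{"type":"array","items":{"type":"array","items":{"type":"number"}}}},"gripper":{"type":"number"},"squeeze":{"type":"number"}},"required":["steps"]}

```bash
mkdir -p pics; ls
python3 - <<'E'
from workcell import bot
import cv2,numpy as np,pickle
print([d for d in dir(bot) if d[0]!='_']); print(bot.get_obs()); print(bot.hold_point_z)
D={}
for n in("top","scene"):
    c=bot.camera(n);D[n]=c;cv2.imwrite(f"pics/{n}0.png",c["img"]);print(n,{k:v for k,v in c.items() if k!="img"})
pickle.dump(D,open("cams.pkl","wb"))
E
```

```text
pics
['PlanningError', 'camera', 'get_obs', 'hold_point_z', 'job_done']
{'time': 0.0, 'q': array([-6.97291638e+01,  5.01195506e+00,  1.00361319e+01,  9.51004692e+01,
        7.25912731e-04,  9.00006644e+01]), 'qd': array([-0.00602565, -0.03959828,  0.0085611 , -0.06934185, -0.01750015,
        0.02194414]), 'joint_efforts': array([-2.67953851e-06, -5.20370579e+01,  4.64821100e+01,  1.56774156e-02,
        1.37113107e-04, -3.81585664e-05]), 'ee_pos': array([ 0.19047745, -0.51572366,  0.2305899 ]), 'tcp_rot': array([-1.79923708e+02, -7.25027357e-04,  2.02701708e+01]), 'wrist_force': array([ 0.96464427, -0.08236034,  0.21985606]), 'torque': array([0.03767191, 0.03608192, 0.03493182]), 'grasp_force': 0.0, 'opening': 0.08548267296522799}
0.0187
top {'vfov': 48.48224597542058, 'cx': 317.35375314756425, 'cy': 204.9001893016649, 'xyz': array([ 0.38628725, -0.18915365,  1.10667737]), 'attitude': array([-172.98872629,    1.37802337,  -91.126725  ])}
scene {'vfov': 53.641867875691275, 'cx': 321.49476949726625, 'cy': 203.21242834299068, 'xyz': array([-0.1335616 ,  0.44815706,  0.59334169]), 'attitude': array([-119.1259997 ,    0.33867527, -133.63281626])}
```

View pics/top0.png

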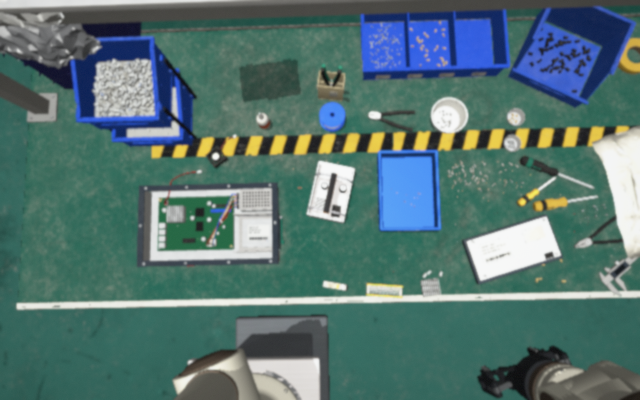

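View pics/scene0.png

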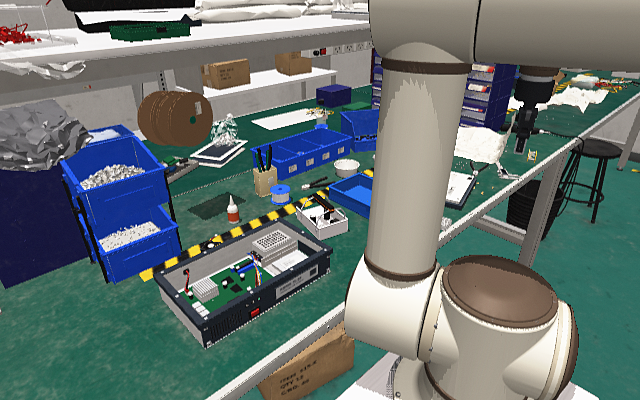

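```bash
cat > h.py <<'E'
import numpy as np,cv2,pickle
from scipy.spatial.transform import Rotation as Ro
def ray(c,u,v):
    f=200/np.tan(np.radians(c["vfov"]/2)); d=np.array([(u-c["cx"])/f,(v-c["cy"])/f,1.])
    return Ro.from_euler('xyz',c["attitude"],degrees=True).apply(d)
def plane(c,u,v,z):
    d=ray(c,u,v); return c["xyz"]+d*(z-c["xyz"][2])/d[2]
def proj(c,p):
    f=200/np.tan(np.radians(c["vfov"]/2)); q=Ro.from_euler('xyz',c["attitude"],degrees=True).inv().apply(np.array(p)-c["xyz"])
    return np.array([c["cx"]+f*q[0]/q[2],c["cy"]+f*q[1]/q[2]])
E
python3 - <<'E'
from h import *
D=pickle.load(open("cams.pkl","rb"));c=D["top"];im=c["img"]
a=cv2.resize(im[140:240,290:450],None,fx=5,fy=5,interpolation=cv2.INTER_CUBIC);cv2.imwrite("pics/crop1.png",a)
# dark bar
sub=im[150:235,300:360]
m=(sub.max(2)<75).astype(np.uint8)
n,l,s,ce=cv2.connectedComponentsWithStats(m)
for i in range(1,n):
    if s[i,4]>15: print("dark",s[i],ce[i]+[300,150])
hsv=cv2.cvtColor(im,cv2.COLOR_BGR2HSV)
m=cv2.inRange(hsv,(100,120,80),(125,255,255));m[:, :370]=0;m[:145]=0;m[240:]=0;m[:,445:]=0
k=max(cv2.findContours(m,0,1)[0],key=cv2.contourArea);b=cv2.boxPoints(cv2.minAreaRect(k))
P=np.array([plane(c,u,v,.045) for u,v in b]);print(P,P.mean(0))
E
```

```text
dark [ 8  0 10  3 28] [312.17857143 150.96428571]
dark [32  0 10  3 22] [336.13636364 150.77272727]
dark [25 25 10 36 94] [329.77659574 192.62765957]
[[ 0.65114906 -0.31295709  0.045     ]
 [ 0.65055212 -0.46572301  0.045     ]
 [ 0.44962661 -0.45922162  0.045     ]
 [ 0.44960046 -0.309909    0.045     ]] [ 0.55023206 -0.38695268  0.045     ]
```

View pics/crop1.png

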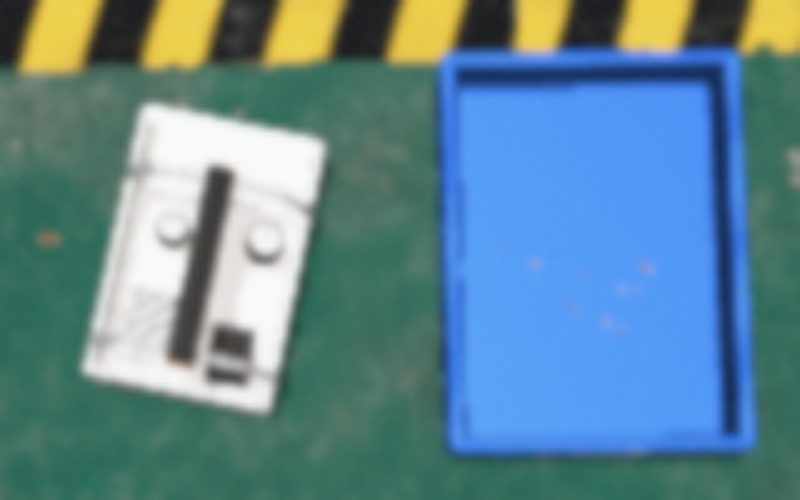

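Run:
```python
from h import *
D=pickle.load(open("cams.pkl","rb"));c=D["top"];im=c["img"]
A=plane(c,333.6,174,.084);B=plane(c,326.4,212.4,.084)
print("bar ends",A,B,"len",np.linalg.norm(A-B),"mid",(A+B)/2,"ang",np.degrees(np.arctan2(*(A-B)[[1,0]])))
k=cv2.resize(im,None,fx=1,fy=1)
for n,p,z in(("far L",(142,104),.037),("far R",(326,140),.037),("near L",(82,375),.037),("near R",(272,412),.037)):
  for zz in (.0135,.038): print(n,zz,plane(c,290+p[0]/5,140+p[1]/5,zz)[:2].round(3))
s=D["scene"];M=(A+B)/2;print(proj(s,M))
cv2.imwrite("pics/crop2.png",cv2.resize(s["img"][170:250,270:380],None,fx=7,fy=7,interpolation=cv2.INTER_CUBIC))
for p in(A,B): print(proj(s,p))
```

```text
bar ends [ 0.5844844  -0.20645451  0.084     ] [ 0.49459662 -0.18762578  0.084     ] len 0.09183863340228607 mid [ 0.53954051 -0.19704014  0.084     ] ang -11.830652011271772
far L 0.0135 [ 0.633 -0.17 ]
far L 0.038 [ 0.627 -0.171]
far R 0.0135 [ 0.612 -0.262]
far R 0.038 [ 0.607 -0.26 ]
near L 0.0135 [ 0.497 -0.138]
near L 0.038 [ 0.494 -0.139]
near R 0.0135 [ 0.476 -0.231]
near R 0.038 [ 0.474 -0.23 ]
[323.55231557 199.89652649]
[314.75873582 193.19255918]
[332.93018872 207.04594195]
```

View pics/crop2.png

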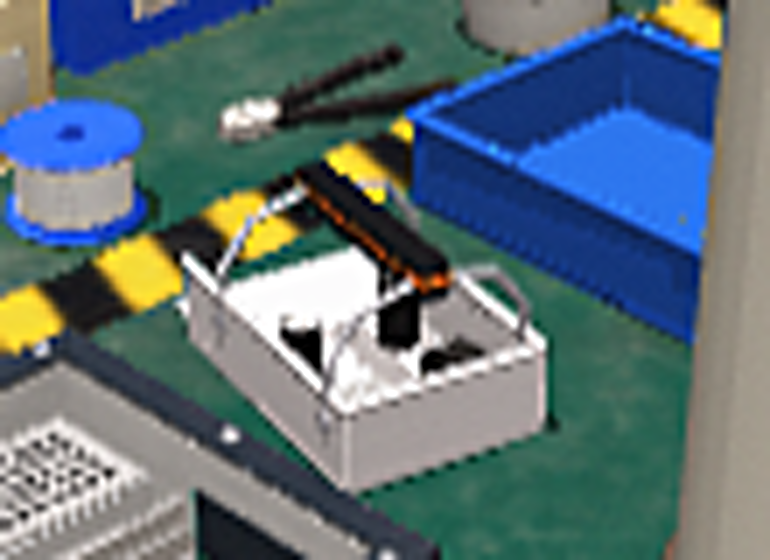

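Emit:
play_rows --steps '[[[0.0292, -0.0118, 0, 0], [0.0292, -0.0118, 0, 0], [0.0292, -0.0118, 0, 0], [0.0292, -0.0118, 0, 0], [0.0292, -0.0118, 0, 0]]]' --gripper 0.06 --squeeze 60

```text
time: 0.52
ee_pos: [0.3078, -0.4088, 0.231]
tcp_rot: [-180.0, 0.0, 20.2]
wrist_force: [0.1, 0.3, -0.0]
opening: 0.0602
grasp_force: 0.0
```

Emit:
play_rows --steps '[[[0.0292, -0.0118, 0, 0], [0.0292, -0.0118, 0, 0], [0.0292, -0.0118, 0, 0], [0.0292, -0.0118, 0, 0], [0.0292, -0.0118, 0, 0]]]'

```text
time: 0.93
ee_pos: [0.4244, -0.3028, 0.231]
tcp_rot: [-180.0, 0.0, 20.3]
wrist_force: [1.2, -1.2, -0.4]
opening: 0.0601
grasp_force: 0.0
```

Emit:
play_rows --steps '[[[0.0292, -0.0118, 0, 0], [0.0292, -0.0118, 0, 0], [0.0292, -0.0118, 0, 0], [0.0292, -0.0118, 0, 0], [0.0292, -0.0118, 0, 0]]]'

```text
time: 1.35
ee_pos: [0.541, -0.1968, 0.2309]
tcp_rot: [-180.0, 0.0, 20.3]
wrist_force: [0.7, -0.4, 0.2]
opening: 0.0603
grasp_force: 0.0
```

Emit:
play_rows --steps '[[[0, 0, 0.02, 0.1126], [0, 0, 0.02, 0.1126], [0, 0, 0.02, 0.1126], [0, 0, 0.01, 0.1126], [0, 0, 0, 0.1126]]]'

```text
time: 1.77
ee_pos: [0.5389, -0.1975, 0.1578]
tcp_rot: [-180.0, 0.3, -12.3]
wrist_force: [-0.1, -0.7, -0.9]
opening: 0.0603
grasp_force: 0.0
```

Run:
```python
from workcell import bot
from h import *
o=bot.get_obs();print({k:np.round(o[k],4) for k in("time","q","ee_pos","tcp_rot","opening","wrist_force")})
c=bot.camera("wrist");cv2.imwrite("pics/wrist1.png",c["img"]);print({k:v for k,v in c.items() if k!="img"})
```

```text
{'time': np.float64(1.7667), 'q': array([-2.012980e+01,  7.685800e+00,  4.888500e+00,  8.748990e+01,
        5.000000e-04,  1.721616e+02]), 'ee_pos': array([ 0.5389, -0.1975,  0.1578]), 'tcp_rot': array([-179.9603,    0.2845,  -12.2913]), 'opening': np.float64(0.0603), 'wrist_force': array([-0.1409, -0.7227, -0.8521])}
{'vfov': 65.70646984690485, 'cx': 318.6138127021231, 'cy': 200.15638556314704, 'xyz': array([ 0.62285255, -0.2147772 ,  0.30061588]), 'attitude': array([ 1.60651760e+02,  2.78341746e-02, -1.02261395e+02])}
```

View pics/wrist1.png

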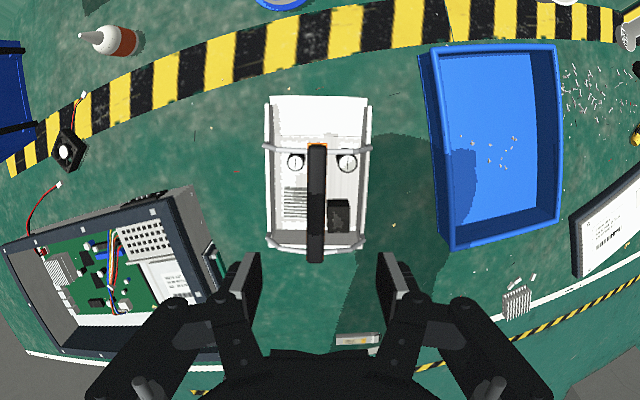

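```bash
cat >> h.py <<'E'
def wplane(c,u,v,z):
    f=200/np.tan(np.radians(c["vfov"]/2)); p=np.array([u-c["cx"],v-c["cy"]]);r=np.hypot(*p);t=r/f
    d=Ro.from_euler('xyz',c["attitude"],degrees=True).apply(np.r_[p/r*np.sin(t),np.cos(t)])
    return c["xyz"]+d*(z-c["xyz"][2])/d[2]
E
python3 - <<'E'
from h import *
c={'vfov': 65.70646984690485, 'cx': 318.6138127021231, 'cy': 200.15638556314704, 'xyz': np.array([ 0.62285255, -0.2147772 ,  0.30061588]), 'attitude': np.array([ 1.60651760e+02,  2.78341746e-02, -1.02261395e+02])}
A=wplane(c,316.5,146,.084);B=wplane(c,316,262,.075);A2=wplane(c,317,143,.075)
print(A,A2,B,(A2+B)/2)
for u,v in((438,247),(560,222),(553,45),(423,50)): print(wplane(c,u,v,.045))
E
```

```text
[ 0.5884177  -0.20566034  0.084     ] [ 0.58909807 -0.20611875  0.075     ] [ 0.49197106 -0.18396733  0.075     ] [ 0.54053457 -0.19504304  0.075     ]
[ 0.46252518 -0.29998526  0.045     ]
[ 0.45046646 -0.46052172  0.045     ]
[ 0.64479437 -0.45640219  0.045     ]
[ 0.64612535 -0.30858318  0.045     ]
```

Emit:
play_rows --steps '[[[0.001, -0.0027, 0.02, 0], [0, 0, 0.03, 0], [0, 0, 0.025, 0], [0, 0, 0.018, 0], [0, 0, 0.008, 0]]]'

```text
time: 2.23
ee_pos: [0.5404, -0.1952, 0.0574]
tcp_rot: [-180.0, 0.2, -11.8]
wrist_force: [-0.3, -0.5, 0.2]
opening: 0.06
grasp_force: 0.0
```

Emit:
play_rows --steps '[[[0, 0, 0, 0], [0, 0, 0, 0], [0, 0, 0, 0], [0, 0, 0, 0], [0, 0, 0, 0]]]' --gripper 0.0 --squeeze 60

```text
time: 2.65
ee_pos: [0.5426, -0.196, 0.0622]
tcp_rot: [180.0, -0.2, -12.0]
wrist_force: [-0.1, -0.0, 5.9]
opening: 0.0127
grasp_force: 61.1
```

Emit:
play_rows --steps '[[[0, 0, 0, 0], [0, 0, 0, 0], [0, 0, 0, 0], [0, 0, 0, 0], [0, 0, 0, 0]]]'

```text
time: 3.07
ee_pos: [0.5426, -0.196, 0.0622]
tcp_rot: [180.0, -0.2, -12.0]
wrist_force: [-0.6, 0.2, 6.7]
opening: 0.0127
grasp_force: 61.1
```

Emit:
play_rows --steps '[[[0, 0, -0.004, 0], [0, 0, -0.008, 0], [0, 0, -0.012, 0], [0, 0, -0.015, 0], [0, 0, -0.012, 0]]]'

```text
time: 3.48
ee_pos: [0.5418, -0.1958, 0.1131]
tcp_rot: [180.0, -0.0, -12.0]
wrist_force: [0.5, -0.2, -3.3]
opening: 0.0126
grasp_force: 59.8
```

Emit:
play_rows --steps '[[[0, 0, -0.015, -0.05], [0, 0, -0.018, -0.08], [0, 0, -0.018, -0.12], [0, 0, -0.016, -0.12], [0, 0, -0.01, -0.12]]]'

```text
time: 3.9
ee_pos: [0.542, -0.1959, 0.1913]
tcp_rot: [179.9, -0.1, 16.4]
wrist_force: [0.6, 0.1, -3.8]
opening: 0.0125
grasp_force: 59.7
```

Emit:
play_rows --steps '[[[0, 0, 0, -0.12], [0, 0, 0, -0.12], [0, 0, 0, -0.12], [0, 0, 0, -0.12], [0, 0, 0, -0.12]]]'

```text
time: 4.32
ee_pos: [0.5417, -0.1958, 0.1892]
tcp_rot: [180.0, -0.0, 50.8]
wrist_force: [-0.7, -0.1, -3.5]
opening: 0.0127
grasp_force: 59.7
```

Emit:
play_rows --steps '[[[0, 0, 0, -0.12], [0, 0, 0, -0.12], [0, 0, 0, -0.12], [0, 0, 0, -0.12], [0, 0, 0, -0.12]]]'

```text
time: 4.73
ee_pos: [0.5416, -0.1957, 0.1892]
tcp_rot: [180.0, 0.0, 85.2]
wrist_force: [0.2, 0.7, -4.1]
opening: 0.0126
grasp_force: 59.7
```

Emit:
play_rows --steps '[[[0, 0, 0, -0.12], [0, 0, 0, -0.12], [0, 0, 0, -0.12], [0, 0, 0, -0.12], [0, 0, 0, -0.12]]]'

```text
time: 5.15
ee_pos: [0.5417, -0.1957, 0.1893]
tcp_rot: [180.0, 0.0, 119.6]
wrist_force: [0.7, 0.3, -3.2]
opening: 0.0131
grasp_force: 59.7
```

Emit:
play_rows --steps '[[[0, 0, 0, -0.12], [0, 0, 0, -0.12], [0, 0, 0, -0.12], [0, 0, 0, -0.12], [0, 0, 0, -0.12]]]'

```text
time: 5.57
ee_pos: [0.5417, -0.1957, 0.1892]
tcp_rot: [180.0, 0.0, 153.9]
wrist_force: [0.6, 0.8, -4.3]
opening: 0.0127
grasp_force: 59.7
```

Emit:
play_rows --steps '[[[0, 0, 0, -0.12], [0, 0, 0, -0.12], [0, 0, 0, -0.12], [0, 0, 0, -0.07], [0, 0, 0, -0.03]]]'

```text
time: 5.98
ee_pos: [0.5417, -0.1957, 0.1892]
tcp_rot: [-180.0, 0.0, -179.8]
wrist_force: [-0.3, 1.1, -4.0]
opening: 0.0126
grasp_force: 59.7
```

Run:
```python
from workcell import bot
from h import *
o=bot.get_obs();print({k:np.round(o[k],4) for k in("time","q","ee_pos","tcp_rot","opening","wrist_force")})
c=bot.camera("wrist");w=c["img"];s=bot.camera("scene");pickle.dump({"w":c,"s":s},open("c2.pkl","wb"))
u,v=proj(s,o["ee_pos"]).astype(int);print(u,v)
x0=max(0,min(480,u-80));y0=max(0,v-60)
cv2.imwrite("pics/s2.png",np.hstack([cv2.resize(s["img"][y0:y0+140,x0:x0+160],(400,350)),cv2.resize(w[50:350,150:490],(400,350))]))
```

```text
{'time': np.float64(5.9833), 'q': array([-1.98676e+01,  7.85340e+00,  8.54440e+00,  9.06621e+01,
       -1.50000e-03, -2.00699e+01]), 'ee_pos': array([ 0.5417, -0.1957,  0.1892]), 'tcp_rot': array([-1.799887e+02,  2.660000e-02, -1.797977e+02]), 'opening': np.float64(0.0126), 'wrist_force': array([-0.3496,  1.081 , -3.9574])}
322 163
```

View pics/s2.png

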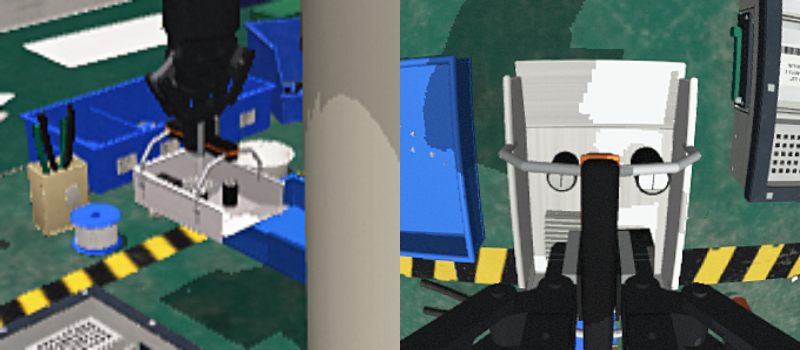

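Emit:
play_rows --steps '[[[-0.002, -0.01, 0, 0], [-0.002, -0.018, 0, 0], [-0.002, -0.022, 0, 0], [-0.002, -0.024, 0, 0], [-0.002, -0.024, 0, 0]]]'

```text
time: 6.5
ee_pos: [0.5517, -0.2953, 0.1887]
tcp_rot: [-180.0, 0.0, 179.9]
wrist_force: [-0.2, -0.2, -3.0]
opening: 0.0124
grasp_force: 59.7
```

Emit:
play_rows --steps '[[[-0.002, -0.024, 0, 0], [-0.002, -0.024, 0, 0], [0, -0.02, 0, 0], [0, -0.014, 0, 0], [0, -0.01, 0, 0]]]'

```text
time: 6.92
ee_pos: [0.5551, -0.3879, 0.188]
tcp_rot: [-180.0, -0.0, 179.8]
wrist_force: [-0.3, 1.1, -3.6]
opening: 0.0129
grasp_force: 59.7
```

Emit:
play_rows --steps '[[[0, 0, 0.01, 0], [0, 0, 0.02, 0], [0, 0, 0.025, 0], [0, 0, 0.02, 0], [0, 0, 0.01, 0]]]'

```text
time: 7.33
ee_pos: [0.5545, -0.3842, 0.0996]
tcp_rot: [179.9, -0.2, 180.0]
wrist_force: [-0.9, 0.1, -3.5]
opening: 0.0125
grasp_force: 59.7
```

Run:
```python
from workcell import bot
from h import *
o=bot.get_obs();print({k:np.round(o[k],4) for k in("time","q","ee_pos","tcp_rot","opening","wrist_force")})
c=bot.camera("wrist");t=bot.camera("top");pickle.dump({"w":c,"t":t},open("c3.pkl","wb"))
print({k:v for k,v in c.items() if k!="img"})
cv2.imwrite("pics/w3.png",np.hstack([c["img"][0:400,140:500],cv2.resize(t["img"][130:250,360:480],(400,400))]))
```

```text
{'time': np.float64(7.3333), 'q': array([-3.47252e+01,  2.19101e+01,  1.56272e+01,  8.39594e+01,
        1.07000e-02, -3.46887e+01]), 'ee_pos': array([ 0.5545, -0.3842,  0.0996]), 'tcp_rot': array([179.8533,  -0.1931, 179.9637]), 'opening': np.float64(0.0125), 'wrist_force': array([-0.8778,  0.14  , -3.4816])}
{'vfov': 65.70646984690485, 'cx': 318.6138127021231, 'cy': 200.15638556314704, 'xyz': array([ 0.47167128, -0.38361145,  0.24310051]), 'attitude': array([ 1.61150418e+02, -1.38029075e-01,  8.99897492e+01])}
```

View pics/w3.png

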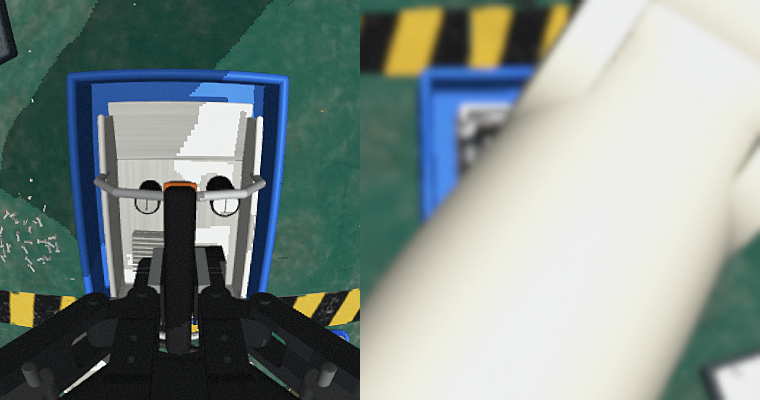

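Run:
```python
from h import *
c=pickle.load(open("c3.pkl","rb"))["w"]
for v,z in((71,.045),(73,.045),(82,.045),(102,.051),(116,.075)): print(v,wplane(c,320,v,z).round(4))
print(c["img"][64:112:2,320].tolist())
```

```text
71 [ 0.4542 -0.3823  0.045 ]
73 [ 0.4555 -0.3823  0.045 ]
82 [ 0.4613 -0.3823  0.045 ]
102 [ 0.474  -0.3823  0.051 ]
116 [ 0.4813 -0.3825  0.075 ]
[[49, 59, 20], [52, 65, 26], [52, 54, 22], [149, 76, 36], [167, 92, 49], [154, 81, 39], [131, 67, 29], [90, 47, 19], [62, 34, 19], [148, 83, 44], [162, 89, 44], [164, 91, 48], [160, 87, 44], [162, 87, 45], [161, 88, 45], [160, 86, 44], [161, 88, 44], [162, 89, 46], [146, 83, 48], [185, 195, 199], [179, 186, 186], [177, 183, 184], [178, 184, 186], [182, 186, 188]]
```

Emit:
play_rows --steps '[[[0.0015, 0, 0.004, 0], [0.0015, 0, 0.007, 0], [0.0015, 0, 0.008, 0], [0.0015, 0, 0.006, 0], [0.0015, 0, 0.003, 0]]]'

```text
time: 7.85
ee_pos: [0.5475, -0.3855, 0.0742]
tcp_rot: [180.0, -0.0, 179.9]
wrist_force: [-0.3, -0.1, -4.1]
opening: 0.0128
grasp_force: 59.7
```

Emit:
play_rows --steps '[[[0.0068, 0, -0.003, 0], [0.0068, 0, -0.005, 0], [0.0068, 0, -0.006, 0], [0.0068, 0, -0.005, 0], [0.0068, 0, -0.005, 0]]]' --squeeze 20

```text
time: 8.27
ee_pos: [0.5146, -0.3858, 0.1008]
tcp_rot: [-180.0, 0.2, 180.0]
wrist_force: [6.6, 0.8, -4.7]
opening: 0.0129
grasp_force: 58.2
```

Run:
```python
from workcell import bot
from h import *
o=bot.get_obs();print({k:np.round(o[k],4) for k in("time","ee_pos","tcp_rot","opening","wrist_force","torque")})
c=bot.camera("wrist");pickle.dump(c,open("c4.pkl","wb"))
cv2.imwrite("pics/w4.png",c["img"][:,100:540])
```

```text
{'time': np.float64(8.2667), 'ee_pos': array([ 0.5146, -0.3858,  0.1008]), 'tcp_rot': array([-179.9715,    0.1972,  179.9539]), 'opening': np.float64(0.0129), 'wrist_force': array([ 6.5567,  0.7826, -4.6636]), 'torque': array([ 0.2764, -1.432 , -0.2002])}
```

View pics/w4.png

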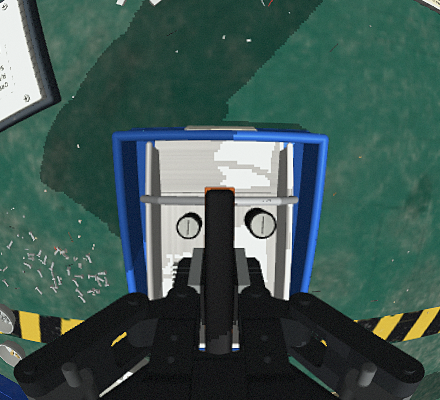

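Run:
```python
from h import *
c=pickle.load(open("c4.pkl","rb"))
cv2.imwrite("pics/w4z.png",cv2.resize(c["img"][110:220,200:440],None,fx=3.3,fy=3.3,interpolation=cv2.INTER_CUBIC))
print(c["xyz"],c["attitude"])
for v in(127,133,140): print(wplane(c,320,v,.045),wplane(c,320,v,0))
```

```text
[ 0.43081356 -0.38471819  0.24377292] [1.60758700e+02 3.66931770e-02 8.99837958e+01]
[ 0.4506794  -0.38396529  0.045     ] [ 0.45517681 -0.38379484  0.        ]
[ 0.45457677 -0.38396321  0.045     ] [ 0.4599565  -0.38379228  0.        ]
[ 0.45914679 -0.38396047  0.045     ] [ 0.46556113 -0.38378894  0.        ]
```

View pics/w4z.png

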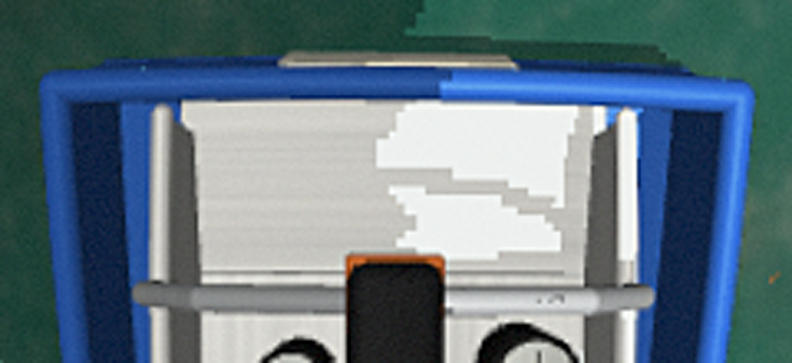

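```bash
cat > ang.py <<'E'
from h import *
import sys
def ang(c,tcp,tag=""):
    im=c["img"];hsv=cv2.cvtColor(im,cv2.COLOR_BGR2HSV);m=cv2.inRange(hsv,(5,150,90),(18,255,255));m[:, :285]=0;m[:,352:]=0;m[:90]=0;m[330:]=0
    v,u=np.nonzero(m)
    if len(v)==0: print(tag,"no orange");return
    for vv in(np.percentile(v,3),np.median(v),np.percentile(v,97)):
        f=200/np.tan(np.radians(c["vfov"]/2)); p=np.array([1e-6,vv-c["cy"]]);r=np.hypot(*p);t=r/f
        d=Ro.from_euler('xyz',c["attitude"],degrees=True).apply(np.r_[p/r*np.sin(t),np.cos(t)])
        g=np.array(tcp)+[0,0,.0187]
        # ray in xz rel pivot, circle r=.046
        o=(c["xyz"]-g)[[0,2]];e=d[[0,2]]/np.hypot(*d[[0,2]]);b=o@e;q=b*b-(o@o-.0465**2)
        if q<0: print(tag,vv,"miss",np.sqrt(o@o-b*b));continue
        P=o+e*(-b-np.sqrt(q));print(tag,len(v),vv,"drop ang",np.degrees(np.arctan2(-P[1],-P[0])).round(1))
E
python3 - <<'E'
from ang import *
ang(pickle.load(open("c3.pkl","rb"))["w"],[.5545,-.3842,.0996],"level")
ang(pickle.load(open("c4.pkl","rb")),[.5146,-.3858,.1008],"now")
E
```

```text
level 137 182.0 drop ang 14.2
level 137 184.0 drop ang 4.4
level 137 189.0 drop ang -4.7
now 65 188.0 drop ang -2.6
now 65 189.0 drop ang -4.0
now 65 192.0 drop ang -7.8
```

```bash
cat > model.py <<'E'
from h import *
def wproj(c,P):
    f=200/np.tan(np.radians(c["vfov"]/2));q=Ro.from_euler('xyz',c["attitude"],degrees=True).inv().apply(np.array(P)-c["xyz"])
    r=np.hypot(q[0],q[1]);t=np.arctan2(r,q[2]);return np.array([c["cx"],c["cy"]])+f*t*q[:2]/r
def pan(c,tcp,th,p,px=-.002,h=.081):
    t=np.radians(th);x,y,z=p[0]-px,p[1],p[2]-h   # lip toward world -x
    return wproj(c,np.array(tcp)+[0,0,.0187]+np.array([x*np.cos(t)-z*np.sin(t),-y,x*np.sin(t)+z*np.cos(t)]))
PTS={"lip":(-.083,0,.0135),"crease":(-.045,0,.003),"barfront":(-.048,0,.084),"barfrontlow":(-.048,0,.066),"lipcorner":(-.083,.045,.0135),"wallfront":(-.083,.045,.037),"bailfoot":(-.042,.045,.037)}
E
python3 - <<'E'
from model import *
a=pickle.load(open("c3.pkl","rb"))["w"];b=pickle.load(open("c4.pkl","rb"))
for n,p in PTS.items(): print(n,"L0",pan(a,[.5545,-.3842,.0996],0,p).round(),*[(t,pan(b,[.5146,-.3858,.1008],t,p).round().tolist()) for t in(0,10,20,30)])
E
```

```text
lip L0 [317. 101.] (0, [317.0, 101.0]) (10, [317.0, 120.0]) (20, [317.0, 140.0]) (30, [317.0, 161.0])
crease L0 [317. 158.] (0, [317.0, 158.0]) (10, [317.0, 176.0]) (20, [317.0, 195.0]) (30, [317.0, 214.0])
barfront L0 [316. 189.] (0, [316.0, 190.0]) (10, [316.0, 185.0]) (20, [316.0, 183.0]) (30, [317.0, 185.0])
barfrontlow L0 [317. 178.] (0, [317.0, 178.0]) (10, [317.0, 181.0]) (20, [317.0, 185.0]) (30, [317.0, 192.0])
lipcorner L0 [245. 103.] (0, [245.0, 103.0]) (10, [250.0, 121.0]) (20, [254.0, 141.0]) (30, [257.0, 161.0])
wallfront L0 [235. 104.] (0, [235.0, 104.0]) (10, [241.0, 118.0]) (20, [246.0, 134.0]) (30, [250.0, 151.0])
bailfoot L0 [239. 176.] (0, [239.0, 176.0]) (10, [242.0, 186.0]) (20, [245.0, 198.0]) (30, [247.0, 211.0])
```

Emit:
play_rows --steps '[[[0.0054, 0, -0.003, 0], [0.0054, 0, -0.002, 0], [0.0054, 0, -0.002, 0], [0.0054, 0, -0.001, 0], [0.0054, 0, -0.001, 0]]]'

```text
time: 8.73
ee_pos: [0.4887, -0.3863, 0.1107]
tcp_rot: [-179.9, 0.3, 180.0]
wrist_force: [7.5, -0.7, -0.0]
opening: 0.0128
grasp_force: 57.7
```

Emit:
play_rows --steps '[[[0.0054, 0, -0.001, 0], [0.0054, 0, 0, 0], [0.0054, 0, 0, 0], [0.0054, 0, 0, 0], [0.0054, 0, 0, 0]]]'

```text
time: 9.15
ee_pos: [0.4625, -0.3865, 0.1131]
tcp_rot: [-179.8, 0.5, 180.0]
wrist_force: [9.7, 1.3, 11.6]
opening: 0.0125
grasp_force: 57.8
```

```bash
cat > look.py <<'E'
from workcell import bot
from model import *
o=bot.get_obs();print({k:np.round(o[k],4).tolist() for k in("time","ee_pos","tcp_rot","opening","wrist_force","grasp_force")})
c=bot.camera("wrist");pickle.dump((c,o["ee_pos"]),open("last.pkl","wb"))
E
python3 look.py
python3 - <<'E'
from model import *
c,t=pickle.load(open("last.pkl","rb"))
for n in("lip","crease","bailfoot","barfront"): print(n,[(a,pan(c,t,a,PTS[n]).round().tolist()) for a in(30,40,50,60,70)])
im=c["img"]
print([(r,im[r,300].tolist()) for r in range(96,260,4)])
E
```

```text
{'time': 9.15, 'ee_pos': [0.4625, -0.3865, 0.1131], 'tcp_rot': [-179.8033, 0.4785, 179.9861], 'opening': 0.0125, 'wrist_force': [9.6528, 1.3412, 11.6409], 'grasp_force': 57.8051}
lip [(30, [318.0, 160.0]), (40, [318.0, 182.0]), (50, [318.0, 204.0]), (60, [318.0, 226.0]), (70, [318.0, 248.0])]
crease [(30, [318.0, 214.0]), (40, [318.0, 234.0]), (50, [318.0, 254.0]), (60, [318.0, 274.0]), (70, [318.0, 294.0])]
bailfoot [(30, [247.0, 211.0]), (40, [249.0, 225.0]), (50, [250.0, 239.0]), (60, [251.0, 254.0]), (70, [251.0, 269.0])]
barfront [(30, [317.0, 185.0]), (40, [317.0, 189.0]), (50, [317.0, 195.0]), (60, [317.0, 202.0]), (70, [317.0, 212.0])]
[(96, [58, 69, 38]), (100, [53, 64, 32]), (104, [52, 64, 25]), (108, [55, 67, 32]), (112, [55, 66, 32]), (116, [53, 65, 30]), (120, [57, 66, 29]), (124, [52, 66, 25]), (128, [50, 61, 26]), (132, [59, 69, 31]), (136, [52, 61, 29]), (140, [56, 68, 33]), (144, [62, 71, 38]), (148, [57, 68, 36]), (152, [55, 63, 22]), (156, [55, 67, 28]), (160, [57, 66, 27]), (164, [55, 65, 27]), (168, [51, 61, 27]), (172, [51, 62, 24]), (176, [56, 65, 35]), (180, [61, 70, 40]), (184, [58, 67, 34]), (188, [102, 113, 113]), (192, [105, 117, 117]), (196, [201, 228, 233]), (200, [113, 56, 22]), (204, [166, 94, 49]), (208, [96, 57, 32]), (212, [25, 24, 23]), (216, [16, 15, 11]), (220, [17, 16, 18]), (224, [118, 118, 115]), (228, [140, 139, 137]), (232, [17, 16, 16]), (236, [12, 15, 14]), (240, [16, 18, 15]), (244, [175, 184, 181]), (248, [73, 74, 71]), (252, [85, 88, 85]), (256, [88, 89, 85])]
```

Emit:
play_rows --steps '[[[0, 0, 0, 0], [0, 0, 0, 0], [0.003, 0, 0, 0], [0.004, 0, 0, 0], [0.004, 0, 0, 0]]]' --gripper 0.0 --squeeze 20

```text
time: 9.62
ee_pos: [0.4514, -0.3864, 0.1129]
tcp_rot: [-179.8, 0.4, 180.0]
wrist_force: [7.4, 1.4, 6.0]
opening: 0.0126
grasp_force: 56.4
```

```bash
python3 look.py
python3 - <<'E'
from model import *
c,t=pickle.load(open("last.pkl","rb"))
for n in("lip","crease","bailfoot","barfront","wallfront"): print(n,[(a,pan(c,t,a,PTS[n]).round().tolist()) for a in(40,50,60,70)])
im=c["img"]
s=bot=None
from workcell import bot
s=bot.camera("scene")["img"]
cv2.imwrite("pics/w5.png",np.hstack([cv2.resize(im[130:330,220:420],(500,500)),cv2.resize(s[130:250,300:420],(300,300)).repeat(1,0) if 0 else cv2.copyMakeBorder(cv2.resize(s[130:250,300:420],(300,300)),0,200,0,0,0)]))
E
```

```text
{'time': 9.6167, 'ee_pos': [0.4514, -0.3864, 0.1129], 'tcp_rot': [-179.8128, 0.4347, 179.9912], 'opening': 0.0126, 'wrist_force': [7.4288, 1.3879, 5.958], 'grasp_force': 56.4067}
lip [(40, [318.0, 182.0]), (50, [318.0, 204.0]), (60, [318.0, 226.0]), (70, [318.0, 248.0])]
crease [(40, [318.0, 234.0]), (50, [318.0, 254.0]), (60, [318.0, 274.0]), (70, [318.0, 294.0])]
bailfoot [(40, [249.0, 225.0]), (50, [250.0, 239.0]), (60, [251.0, 254.0]), (70, [251.0, 269.0])]
barfront [(40, [317.0, 189.0]), (50, [317.0, 195.0]), (60, [317.0, 202.0]), (70, [317.0, 212.0])]
wallfront [(40, [254.0, 169.0]), (50, [256.0, 188.0]), (60, [258.0, 207.0]), (70, [259.0, 227.0])]
```

View pics/w5.png

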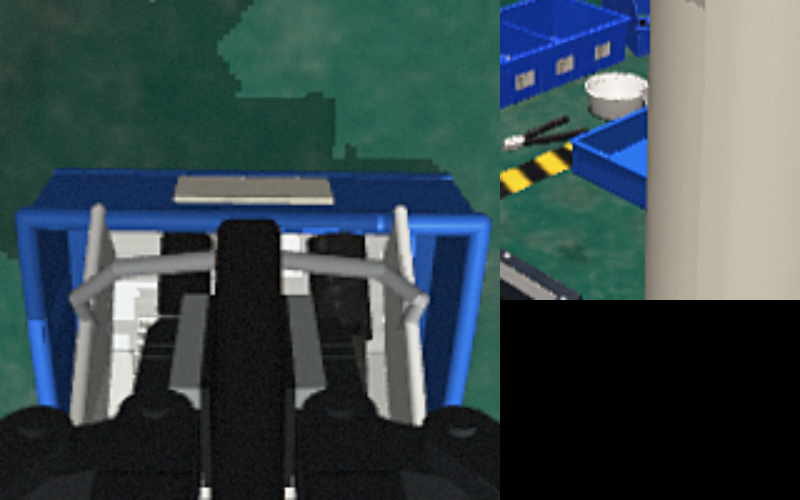

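Emit:
play_rows --steps '[[[0.005, 0, 0, 0], [0.005, 0, 0, 0], [0.005, 0, 0.001, 0], [0.005, 0, 0.002, 0], [0.005, 0, 0.002, 0]]]'

```text
time: 10.13
ee_pos: [0.4256, -0.3865, 0.1076]
tcp_rot: [-179.8, 0.3, 180.0]
wrist_force: [3.0, -0.8, 7.0]
opening: 0.0127
grasp_force: 55.0
```

```bash
cat > foot.py <<'E'
from model import *
c,t=pickle.load(open("last.pkl","rb"))
im=c["img"].astype(int)
for n in("lip","crease","bailfoot","barfront","wallfront"): print(n,[(a,pan(c,t,a,PTS[n]).round().tolist()) for a in(50,60,70,80)])
# ncol-wise widest grey (bail foot) : leftmost bright-grey pixel per row
g=(np.ptp(im,axis=2)<25)&(im.min(2)>85)
for r in range(190,310,4):
    k=np.nonzero(g[r,220:318])[0]; print(r,(k[0]+220,k[-1]+220,len(k)) if len(k) else "-",end=" ")
E
python3 look.py; python3 foot.py
```

```text
{'time': 10.1333, 'ee_pos': [0.4256, -0.3865, 0.1076], 'tcp_rot': [-179.8084, 0.3489, 179.9748], 'opening': 0.0127, 'wrist_force': [3.0034, -0.7627, 6.9705], 'grasp_force': 54.9893}
lip [(50, [318.0, 204.0]), (60, [318.0, 226.0]), (70, [318.0, 248.0]), (80, [318.0, 270.0])]
crease [(50, [318.0, 254.0]), (60, [318.0, 274.0]), (70, [318.0, 294.0]), (80, [318.0, 314.0])]
bailfoot [(50, [250.0, 239.0]), (60, [251.0, 254.0]), (70, [251.0, 269.0]), (80, [251.0, 284.0])]
barfront [(50, [317.0, 195.0]), (60, [317.0, 203.0]), (70, [317.0, 212.0]), (80, [317.0, 222.0])]
wallfront [(50, [256.0, 188.0]), (60, [258.0, 207.0]), (70, [259.0, 227.0]), (80, [260.0, 247.0])]
190 - 194 - 198 - 202 - 206 - 210 - 214 - 218 - 222 - 226 - 230 - 234 (np.int64(291), np.int64(309), 19) 238 (np.int64(291), np.int64(306), 16) 242 - 246 (np.int64(258), np.int64(262), 5) 250 (np.int64(258), np.int64(301), 9) 254 (np.int64(257), np.int64(301), 35) 258 (np.int64(257), np.int64(301), 25) 262 (np.int64(256), np.int64(300), 26) 266 (np.int64(254), np.int64(300), 26) 270 (np.int64(250), np.int64(300), 30) 274 (np.int64(249), np.int64(299), 29) 278 (np.int64(250), np.int64(299), 26) 282 (np.int64(251), np.int64(299), 22) 286 (np.int64(252), np.int64(299), 29) 290 (np.int64(251), np.int64(299), 20) 294 (np.int64(250), np.int64(267), 16) 298 (np.int64(249), np.int64(256), 8) 302 - 306 -
```

Emit:
play_rows --steps '[[[0.003, 0, 0.001, 0], [0.003, 0, 0.001, 0], [0.002, 0, 0, 0], [0, 0, 0, 0], [0, 0, 0, 0]]]'

```text
time: 10.6
ee_pos: [0.4173, -0.3864, 0.105]
tcp_rot: [-179.8, 0.3, 180.0]
wrist_force: [4.6, 1.3, 5.6]
opening: 0.0124
grasp_force: 54.8
```

Emit:
play_rows --steps '[[[-0.006, 0, -0.001, 0], [-0.01, 0, -0.002, 0], [-0.012, 0, -0.002, 0], [-0.012, 0, -0.004, 0], [-0.012, 0, -0.006, 0]]]' --gripper 0.0 --squeeze 80

```text
time: 11.02
ee_pos: [0.4684, -0.3854, 0.1168]
tcp_rot: [180.0, -0.1, 179.9]
wrist_force: [0.1, -0.3, -2.6]
opening: 0.0122
grasp_force: 78.2
```

Emit:
play_rows --steps '[[[-0.012, 0, -0.008, 0], [-0.01, 0, -0.01, 0], [-0.008, 0, -0.012, 0], [-0.004, 0, -0.012, 0], [0, 0, -0.006, 0]]]'

```text
time: 11.43
ee_pos: [0.5032, -0.3856, 0.1663]
tcp_rot: [-180.0, 0.0, 180.0]
wrist_force: [0.5, 0.4, -2.1]
opening: 0.0124
grasp_force: 78.2
```

```bash
python3 look.py; python3 foot.py
python3 - <<'E'
from workcell import bot
import cv2
cv2.imwrite("pics/top6.png",bot.camera("top")["img"])
E
```

```text
{'time': 11.4333, 'ee_pos': [0.5032, -0.3856, 0.1663], 'tcp_rot': [-179.9651, 0.0216, 179.9977], 'opening': 0.0124, 'wrist_force': [0.507, 0.3754, -2.0599], 'grasp_force': 78.1794}
lip [(50, [318.0, 204.0]), (60, [318.0, 226.0]), (70, [318.0, 249.0]), (80, [318.0, 271.0])]
crease [(50, [317.0, 254.0]), (60, [317.0, 274.0]), (70, [317.0, 295.0]), (80, [317.0, 315.0])]
bailfoot [(50, [250.0, 239.0]), (60, [251.0, 254.0]), (70, [251.0, 269.0]), (80, [251.0, 284.0])]
barfront [(50, [317.0, 195.0]), (60, [317.0, 203.0]), (70, [317.0, 212.0]), (80, [317.0, 222.0])]
wallfront [(50, [256.0, 188.0]), (60, [258.0, 208.0]), (70, [259.0, 228.0]), (80, [260.0, 248.0])]
190 (np.int64(277), np.int64(306), 30) 194 (np.int64(277), np.int64(307), 30) 198 (np.int64(277), np.int64(305), 29) 202 (np.int64(277), np.int64(306), 28) 206 (np.int64(291), np.int64(304), 11) 210 (np.int64(292), np.int64(292), 1) 214 - 218 (np.int64(285), np.int64(286), 2) 222 - 226 - 230 - 234 - 238 - 242 - 246 - 250 (np.int64(223), np.int64(302), 3) 254 (np.int64(258), np.int64(302), 7) 258 (np.int64(220), np.int64(301), 29) 262 (np.int64(220), np.int64(301), 30) 266 (np.int64(255), np.int64(301), 29) 270 (np.int64(255), np.int64(300), 26) 274 (np.int64(252), np.int64(300), 30) 278 (np.int64(248), np.int64(295), 27) 282 (np.int64(249), np.int64(299), 29) 286 (np.int64(250), np.int64(299), 27) 290 (np.int64(252), np.int64(300), 19) 294 (np.int64(251), np.int64(267), 15) 298 (np.int64(250), np.int64(258), 9) 302 - 306 -
```

Emit:
play_rows --steps '[[[0.01, 0, 0, 0], [0.02, 0, 0, 0], [0.025, 0, 0, 0], [0.025, 0, 0, 0], [0.02, 0, 0, 0]]]'

```text
time: 11.95
ee_pos: [0.3992, -0.3851, 0.1642]
tcp_rot: [179.9, -0.1, 179.9]
wrist_force: [-0.2, 0.4, -1.9]
opening: 0.0119
grasp_force: 78.2
```

Emit:
play_rows --steps '[[[0.018, 0, 0, 0], [0.01, 0, 0.008, 0], [0, 0, 0.016, 0], [0, 0, 0.02, 0], [0, 0, 0.018, 0]]]'

```text
time: 12.37
ee_pos: [0.3724, -0.3853, 0.1018]
tcp_rot: [180.0, -0.0, 179.9]
wrist_force: [-0.3, 0.3, -2.3]
opening: 0.0121
grasp_force: 78.2
```

Emit:
play_rows --steps '[[[0, 0, 0.012, 0], [0, 0, 0.006, 0], [0, 0, 0.002, 0], [0, 0, 0, 0], [0, 0, 0, 0]]]' --gripper 0.0 --squeeze 20

```text
time: 12.78
ee_pos: [0.3742, -0.3859, 0.0841]
tcp_rot: [-180.0, 0.0, 180.0]
wrist_force: [0.7, 0.7, -2.0]
opening: 0.0121
grasp_force: 78.3
```

```bash
python3 look.py
python3 - <<'E'
import cv2,numpy as np
from h import *
# tray contents from top view saved earlier + wrist now
c,t=pickle.load(open("last.pkl","rb"));im=c["img"]
from workcell import bot
F=[bot.get_obs()["wrist_force"][2]]
top=bot.camera("top");pickle.dump(top,open("top7.pkl","wb"));tm=top["img"]
a=[proj(top,p) for p in((.641,-.453,.03),(.459,-.453,.03),(.459,-.321,.03),(.641,-.321,.03))]
mask=np.zeros(tm.shape[:2],np.uint8);cv2.fillPoly(mask,[np.int32(a)],1)
hsv=cv2.cvtColor(tm,cv2.COLOR_BGR2HSV);blue=cv2.inRange(hsv,(95,100,30),(125,255,255))>0
m=((mask>0)&~blue).astype(np.uint8)
n,l,s,ce=cv2.connectedComponentsWithStats(m)
for i in range(1,n):
    if s[i,4]>8: print(s[i],ce[i].round(),tm[l==i].mean(0).round(),plane(top,*ce[i],.02).round(3))
print(F,np.array(a).round())
E
```

```text
{'time': 12.7833, 'ee_pos': [0.3742, -0.3859, 0.0841], 'tcp_rot': [-179.954, 0.0407, 179.9537], 'opening': 0.0121, 'wrist_force': [0.6865, 0.7256, -2.0116], 'grasp_force': 78.282}
[394 200  43  29 754] [416. 217.] [224. 218. 214.] [ 0.485 -0.407  0.02 ]
[388 217   4   9  35] [390. 221.] [41. 37. 35.] [ 0.477 -0.341  0.02 ]
[np.float64(-2.2854919359328614)] [[433. 153.]
 [437. 227.]
 [382. 228.]
 [379. 155.]]
```

Emit:
play_rows --steps '[[[0, 0, 0, 0], [0, 0, 0, 0], [0, 0, 0, 0], [0, 0, 0, 0], [0, 0, 0, 0]]]' --gripper 0.012 --squeeze 20

```text
time: 13.3
ee_pos: [0.374, -0.3856, 0.0833]
tcp_rot: [-180.0, 0.0, 180.0]
wrist_force: [0.3, -0.0, -2.7]
opening: 0.0123
grasp_force: 70.6
```

Emit:
play_rows --steps '[[[-0.0104, 0, -0.001, 0], [-0.0104, 0, -0.008, 0], [-0.0104, 0, -0.008, 0], [-0.0104, 0, -0.007, 0], [-0.0104, 0, -0.005, 0]]]'

```text
time: 13.72
ee_pos: [0.425, -0.3857, 0.1128]
tcp_rot: [-180.0, -0.2, 179.9]
wrist_force: [-6.5, 0.8, -1.5]
opening: 0.0125
grasp_force: 78.9
```

```bash
python3 look.py; sed -i 's/(50,60,70,80)/(0,10,20,30,40,50,60,70)/;s/range(190,310,4)/range(150,310,4)/' foot.py; python3 foot.py
```

```text
{'time': 13.7167, 'ee_pos': [0.425, -0.3857, 0.1128], 'tcp_rot': [-179.9824, -0.2104, 179.8889], 'opening': 0.0125, 'wrist_force': [-6.5466, 0.8382, -1.5011], 'grasp_force': 78.8694}
lip [(0, [317.0, 101.0]), (10, [317.0, 120.0]), (20, [317.0, 141.0]), (30, [317.0, 162.0]), (40, [317.0, 183.0]), (50, [318.0, 205.0]), (60, [318.0, 227.0]), (70, [318.0, 249.0])]
crease [(0, [317.0, 158.0]), (10, [317.0, 177.0]), (20, [317.0, 195.0]), (30, [317.0, 215.0]), (40, [317.0, 235.0]), (50, [318.0, 255.0]), (60, [318.0, 275.0]), (70, [318.0, 295.0])]
bailfoot [(0, [239.0, 176.0]), (10, [242.0, 186.0]), (20, [245.0, 198.0]), (30, [247.0, 212.0]), (40, [249.0, 225.0]), (50, [250.0, 240.0]), (60, [251.0, 255.0]), (70, [251.0, 270.0])]
barfront [(0, [316.0, 189.0]), (10, [316.0, 184.0]), (20, [317.0, 183.0]), (30, [317.0, 184.0]), (40, [317.0, 188.0]), (50, [317.0, 195.0]), (60, [317.0, 203.0]), (70, [317.0, 212.0])]
wallfront [(0, [235.0, 104.0]), (10, [241.0, 118.0]), (20, [246.0, 134.0]), (30, [251.0, 151.0]), (40, [254.0, 170.0]), (50, [256.0, 189.0]), (60, [258.0, 208.0]), (70, [259.0, 228.0])
[... 364 characters left out ...]
4(251), np.int64(305), 52) 234 (np.int64(251), np.int64(305), 55) 238 (np.int64(247), np.int64(305), 56) 242 (np.int64(246), np.int64(304), 50) 246 (np.int64(249), np.int64(305), 48) 250 (np.int64(250), np.int64(302), 38) 254 (np.int64(250), np.int64(293), 36) 258 (np.int64(249), np.int64(301), 28) 262 (np.int64(248), np.int64(301), 25) 266 (np.int64(248), np.int64(297), 25) 270 (np.int64(248), np.int64(300), 24) 274 (np.int64(248), np.int64(300), 25) 278 (np.int64(247), np.int64(299), 23) 282 (np.int64(247), np.int64(299), 23) 286 (np.int64(247), np.int64(299), 27) 290 (np.int64(247), np.int64(300), 20) 294 (np.int64(247), np.int64(267), 16) 298 (np.int64(249), np.int64(262), 5) 302 - 306 -
```

Emit:
play_rows --steps '[[[-0.007, 0, -0.001, 0], [-0.007, 0, -0.001, 0], [-0.007, 0, -0.001, 0], [-0.007, 0, 0, 0], [-0.007, 0, 0, 0]]]'

```text
time: 14.18
ee_pos: [0.4608, -0.386, 0.1164]
tcp_rot: [-179.9, -0.0, 179.9]
wrist_force: [-7.5, 0.1, 6.2]
opening: 0.0123
grasp_force: 83.5
```

Emit:
play_rows --steps '[[[-0.007, 0, 0, 0], [-0.007, 0, 0.001, 0], [-0.007, 0, 0.002, 0], [-0.005, 0, 0.002, 0], [0, 0, 0, 0]]]'

```text
time: 14.6
ee_pos: [0.488, -0.3861, 0.1114]
tcp_rot: [-179.9, 0.1, 180.0]
wrist_force: [-4.2, -0.6, 8.8]
opening: 0.0124
grasp_force: 85.2
```

```bash
python3 look.py; sed -i 's/range(150,310,4)/range(94,220,4)/' foot.py; python3 foot.py|tail -1
```

```text
{'time': 14.6, 'ee_pos': [0.488, -0.3861, 0.1114], 'tcp_rot': [-179.8975, 0.055, 179.9713], 'opening': 0.0124, 'wrist_force': [-4.2234, -0.6099, 8.8225], 'grasp_force': 85.2307}
94 - 98 - 102 - 106 - 110 - 114 - 118 - 122 - 126 (np.int64(254), np.int64(317), 63) 130 (np.int64(251), np.int64(317), 67) 134 (np.int64(243), np.int64(317), 71) 138 (np.int64(241), np.int64(317), 73) 142 (np.int64(242), np.int64(317), 68) 146 (np.int64(242), np.int64(317), 68) 150 (np.int64(242), np.int64(317), 68) 154 (np.int64(242), np.int64(317), 67) 158 (np.int64(242), np.int64(317), 67) 162 (np.int64(242), np.int64(317), 68) 166 (np.int64(242), np.int64(317), 67) 170 (np.int64(242), np.int64(317), 67) 174 (np.int64(242), np.int64(317), 67) 178 (np.int64(242), np.int64(317), 67) 182 (np.int64(242), np.int64(317), 66) 186 (np.int64(242), np.int64(317), 66) 190 (np.int64(243), np.int64(303), 52) 194 (np.int64(238), np.int64(302), 51) 198 (np.int64(237), np.int64(302), 66) 202 (np.int64(243), np.int64(302), 60) 206 (np.int64(243), np.int64(302), 52) 210 (np.int64(243), np.int64(303), 52) 214 (np.int64(243), np.int64(303), 51) 218 (np.int64(244), np.int64(303), 50)
```

Emit:
play_rows --steps '[[[0, 0, 0.002, 0], [0, 0, 0.002, 0], [0, 0, 0.002, 0], [0, 0, 0.001, 0], [0, 0, 0, 0]]]'

```text
time: 15.07
ee_pos: [0.4906, -0.3866, 0.1097]
tcp_rot: [-179.7, 0.6, -180.0]
wrist_force: [3.9, 5.7, 31.2]
opening: 0.0125
grasp_force: 88.8
```

```bash
python3 look.py
cat > lip.py <<'E'
from model import *
from scipy.optimize import brentq
c,t=pickle.load(open("last.pkl","rb"));im=c["img"].astype(int)
g=(np.ptp(im,axis=2)<25)&(im.min(2)>85)
R=[]
for col in range(285,352,6):
    k=np.nonzero(g[80:260,col])[0]; k=[r for r in k if g[80+r:80+r+8,col].all()]
    if k:R.append(80+k[0])
r=np.median(R);print(R,"theta",brentq(lambda a:pan(c,t,a,PTS["lip"])[1]-r,-20,80))
E
python3 lip.py
python3 - <<'E'
import pickle
pickle.dump((lambda d:(d["w"],[.5545,-.3842,.0996]))(pickle.load(open("c3.pkl","rb"))),open("last.pkl","wb"))
E
python3 lip.py
```

```text
{'time': 15.0667, 'ee_pos': [0.4906, -0.3866, 0.1097], 'tcp_rot': [-179.7028, 0.6021, -179.9867], 'opening': 0.0125, 'wrist_force': [3.9469, 5.687, 31.1877], 'grasp_force': 88.7795}
[np.int64(121), np.int64(121), np.int64(121), np.int64(121), np.int64(121), np.int64(121), np.int64(121), np.int64(121), np.int64(122), np.int64(122), np.int64(122), np.int64(122)] theta 10.885004185664895
[np.int64(101), np.int64(101), np.int64(101), np.int64(101), np.int64(101), np.int64(101), np.int64(101), np.int64(101), np.int64(102), np.int64(102), np.int64(102), np.int64(102)] theta -0.11365792378718687
```

Emit:
play_rows --steps '[[[0, 0, -0.01, 0], [-0.01, 0, -0.01, 0], [-0.01, 0, 0, 0], [-0.01, 0, 0, 0], [0, 0, 0, 0]]]'

```text
time: 15.53
ee_pos: [0.5187, -0.3853, 0.1218]
tcp_rot: [180.0, -0.0, -180.0]
wrist_force: [1.0, 0.1, -2.6]
opening: 0.0124
grasp_force: 83.9
```

Emit:
play_rows --steps '[[[0, 0, 0.006, 0], [0, 0, 0.006, 0], [0, 0, 0.004, 0], [0, 0, 0.003, 0], [0, 0, 0, 0]]]'

```text
time: 15.95
ee_pos: [0.5175, -0.3855, 0.1055]
tcp_rot: [-180.0, 0.1, 180.0]
wrist_force: [1.5, 3.2, 10.4]
opening: 0.0123
grasp_force: 85.7
```

```bash
python3 look.py; python3 lip.py
```

```text
{'time': 15.95, 'ee_pos': [0.5175, -0.3855, 0.1055], 'tcp_rot': [-179.9694, 0.1406, 179.9574], 'opening': 0.0123, 'wrist_force': [1.5218, 3.1879, 10.4087], 'grasp_force': 85.7105}
[np.int64(122), np.int64(122), np.int64(122), np.int64(122), np.int64(122), np.int64(122), np.int64(122), np.int64(122), np.int64(122), np.int64(122), np.int64(122), np.int64(122)] theta 11.037669409974164
```

Emit:
play_rows --steps '[[[0, 0, 0.002, 0], [0, 0, 0.002, 0], [0, 0, 0.002, 0], [0, 0, 0.002, 0], [0, 0, 0.001, 0]]]'

```text
time: 16.42
ee_pos: [0.5219, -0.386, 0.1012]
tcp_rot: [-179.8, 0.8, -180.0]
wrist_force: [16.3, 9.1, 26.3]
opening: 0.0125
grasp_force: 89.1
```

```bash
python3 look.py; python3 lip.py
```

```text
{'time': 16.4167, 'ee_pos': [0.5219, -0.386, 0.1012], 'tcp_rot': [-179.7834, 0.7896, -179.9505], 'opening': 0.0125, 'wrist_force': [16.3289, 9.0579, 26.2948], 'grasp_force': 89.1051}
[np.int64(115), np.int64(115), np.int64(115), np.int64(115), np.int64(115), np.int64(115), np.int64(115), np.int64(115), np.int64(115), np.int64(115), np.int64(115), np.int64(115)] theta 7.950015112902967
```

Emit:
play_rows --steps '[[[0, 0, 0.002, 0], [0, 0, 0.002, 0], [0, 0, 0.002, 0], [0, 0, 0.002, 0], [0, 0, 0, 0]]]'

```text
time: 16.88
ee_pos: [0.5253, -0.3863, 0.0962]
tcp_rot: [-179.7, 1.3, -179.9]
wrist_force: [26.9, 9.8, 36.8]
opening: 0.0123
grasp_force: 92.8
```

```bash
python3 look.py; python3 lip.py
```

```text
{'time': 16.8833, 'ee_pos': [0.5253, -0.3863, 0.0962], 'tcp_rot': [-179.6504, 1.2556, -179.8824], 'opening': 0.0123, 'wrist_force': [26.8651, 9.7655, 36.7809], 'grasp_force': 92.773}
[np.int64(109), np.int64(109), np.int64(109), np.int64(109), np.int64(109), np.int64(109), np.int64(109), np.int64(109), np.int64(109), np.int64(109), np.int64(110), np.int64(110)] theta 5.223294992206068
```

Emit:
play_rows --steps '[[[-0.003, 0, 0, 0], [-0.003, 0, 0.001, 0], [0, 0, 0.002, 0], [0, 0, 0.002, 0], [0, 0, 0.001, 0]]]'

```text
time: 17.35
ee_pos: [0.5307, -0.3865, 0.0891]
tcp_rot: [-179.7, 1.1, -179.9]
wrist_force: [26.7, 7.5, 32.6]
opening: 0.0126
grasp_force: 94.5
```

```bash
python3 look.py; python3 lip.py
```

```text
{'time': 17.35, 'ee_pos': [0.5307, -0.3865, 0.0891], 'tcp_rot': [-179.6627, 1.1448, -179.9076], 'opening': 0.0126, 'wrist_force': [26.7298, 7.4695, 32.5866], 'grasp_force': 94.5059}
[np.int64(102), np.int64(102), np.int64(102), np.int64(102), np.int64(102), np.int64(102), np.int64(102), np.int64(102), np.int64(102), np.int64(103), np.int64(103), np.int64(103)] theta 1.4200812700023733
```

Emit:
play_rows --steps '[[[0, 0, -0.006, 0], [0, 0, -0.012, 0], [0, 0, -0.018, 0], [0, 0, -0.02, 0], [0, 0, -0.015, 0]]]' --squeeze 100

```text
time: 17.82
ee_pos: [0.5226, -0.3857, 0.153]
tcp_rot: [-180.0, -0.0, 179.9]
wrist_force: [0.1, -0.1, -3.3]
opening: 0.0125
grasp_force: 88.6
```

Emit:
play_rows --steps '[[[0, 0, -0.012, 0], [0, 0, -0.02, 0], [0, 0, -0.015, 0], [0, 0, -0.008, 0], [0, 0, 0, 0]]]'

```text
time: 18.23
ee_pos: [0.5231, -0.3862, 0.2087]
tcp_rot: [-179.9, 0.1, 179.9]
wrist_force: [-0.0, 0.3, -2.2]
opening: 0.0124
grasp_force: 88.6
```

```bash
python3 look.py; python3 lip.py
cat > cmp.py <<'E'
from model import *
c,t=pickle.load(open("last.pkl","rb"));a=pickle.load(open("c3.pkl","rb"))["w"]
print({n:pan(c,t,0,p).round(1).tolist() for n,p in PTS.items()})
for nm,i in(("level",a["img"]),("now",c["img"])):
    i=i.astype(int);g=(np.ptp(i,axis=2)<30)&(i.min(2)>85)
    print(nm,[(r,(np.nonzero(g[r,215:300])[0][:1]+215).tolist()) for r in range(100,230,6)])
    h=cv2.cvtColor(i.astype(np.uint8),cv2.COLOR_BGR2HSV);m=cv2.inRange(h,(5,150,90),(18,255,255));m[:,:285]=0;m[:,352:]=0;m[:90]=0;m[330:]=0
    v,u=np.nonzero(m);print("orange",len(v),np.median(v),np.median(u),v.min(),v.max())
    d=(i.max(2)<60);print("dark in pan (cols 250-300)",d[110:230,250:298].sum(),"right",d[110:230,336:385].sum())
E
python3 cmp.py
```

```text
{'time': 18.2333, 'ee_pos': [0.5231, -0.3862, 0.2087], 'tcp_rot': [-179.9215, 0.1029, 179.9329], 'opening': 0.0124, 'wrist_force': [-0.0298, 0.3421, -2.1565], 'grasp_force': 88.6301}
[np.int64(111), np.int64(111), np.int64(109), np.int64(110), np.int64(110), np.int64(110), np.int64(109), np.int64(109), np.int64(110), np.int64(110), np.int64(110), np.int64(111)] theta 4.890856690721936
{'lip': [317.0, 100.7], 'crease': [317.2, 157.8], 'barfront': [316.1, 189.5], 'barfrontlow': [316.4, 178.1], 'lipcorner': [244.6, 102.6], 'wallfront': [234.7, 103.7], 'bailfoot': [238.5, 175.5]}
level [(100, []), (106, [248]), (112, [249]), (118, [238]), (124, [238]), (130, [238]), (136, [238]), (142, [239]), (148, [239]), (154, [239]), (160, [239]), (166, [239]), (172, [240]), (178, [236]), (184, [235]), (190, [241]), (196, [241]), (202, [242]), (208, [242]), (214, [243]), (220, [244]), (226, [244])]
orange 137 184.0 319.0 182 191
dark in pan (cols 250-300) 178 right 348
now [(100, []), (106, []), (112, [245]), (118, [246]), (124, [216]), (130, [235]), (136, [235]), (142, [235]), (148, [236]), (154, [236]), (160, [236]), (166, [237]), (172, [237]), (178, [238]), (184, [238]), (190, [256]), (196, [232]), (202, [223]), (208, [219]), (214, [216]), (220, [228]), (226, [218])]
orange 153 201.0 319.0 199 208
dark in pan (cols 250-300) 0 right 22
```

```bash
cat > fit.py <<'E'
from model import *
from scipy.optimize import least_squares
c,t=pickle.load(open("last.pkl","rb"));a=pickle.load(open("c3.pkl","rb"))["w"];ta=[.5545,-.3842,.0996]
def feats(C):
    i=C["img"];g=i.astype(int);gr=(np.ptp(g,axis=2)<30)&(g.min(2)>85)
    L=[next((r for r in range(80,200) if gr[r:r+8,k].all()),np.nan) for k in list(range(288,304,3))+list(range(334,348,3))]
    h=cv2.cvtColor(i,cv2.COLOR_BGR2HSV);m=cv2.inRange(h,(5,150,90),(18,255,255));m[:,:285]=0;m[:,352:]=0;m[:90]=0;m[330:]=0
    v,_=np.nonzero(m)
    # side wall outer edges: left edge of grey at rows 140..170 by strongest gradient
    lf=[np.nonzero(gr[r,225:300])[0][0]+225 for r in range(140,170,3)]
    # front of the side wall tops: first grey row in cols just inside edge
    x=int(np.median(lf))+2
    wf=[next((r for r in range(90,220) if gr[r:r+10,k].all()),np.nan) for k in(x,x+1,x+2)]
    b=cv2.GaussianBlur(cv2.cvtColor(i,cv2.COLOR_BGR2GRAY),(3,3),0).astype(int)[:,288:303].mean(1)
    R=int(np.nanmedian(L));k=R+30+np.argmin(np.diff(b)[R+30:R+75])
    return np.array([np.nanmedian(L),np.median(v),np.nanmedian(wf),np.median(lf),k])
fa,fc=feats(a),feats(c);print(fa,fc)
def pred(C,T,th,dx,dz):
    P=lambda p:pan(C,T,th,p,-.002+dx,.081+dz)
    w=[P((x,.045,.037)) for x in np.linspace(-.075,-.03,10)];w=np.array(w)
    return np.array([P(PTS["lip"])[1],P((-.048,0,.08))[1],P((-.078,.045,.037))[1],np.interp(154,w[:,1],w[:,0]),P(PTS["crease"])[1]])
p0=pred(a,ta,0,0,0);W=np.array([1,1,.7,1,.0])
s=least_squares(lambda q:W*((pred(c,t,q[0],q[1]/1e3,q[2]/1e3)-p0)-(fc-fa)),[0,0,0]);print("theta,dx mm,dz mm",s.x,"res",(pred(c,t,s.x[0],s.x[1]/1e3,s.x[2]/1e3)-p0)-(fc-fa))
E
python3 fit.py
```

```text
[101. 184. 115. 239. 157.] [110. 201. 126. 236. 166.]
theta,dx mm,dz mm [ 0.30970024 -5.36835646 -6.42843534] res [ 0.11324655  0.05354876 -0.34517487  0.04705983  1.054396  ]
```

Emit:
play_rows --steps '[[[0, 0.01, 0, 0], [0, 0.018, 0, 0], [0, 0.024, 0, 0], [0, 0.024, 0, 0], [0, 0.024, 0, 0]]]'

```text
time: 18.7
ee_pos: [0.5223, -0.2839, 0.2055]
tcp_rot: [179.9, -0.1, 179.9]
wrist_force: [0.8, -0.8, -2.5]
opening: 0.0123
grasp_force: 88.5
```

Emit:
play_rows --steps '[[[0, 0.024, 0, 0], [0, 0.024, 0, 0], [0, 0.024, 0, 0], [0, 0.018, 0, 0], [0, 0.01, 0, 0]]]'

```text
time: 19.12
ee_pos: [0.5224, -0.1831, 0.206]
tcp_rot: [179.9, -0.1, -180.0]
wrist_force: [0.1, -0.2, -2.4]
opening: 0.0125
grasp_force: 88.5
```

Emit:
play_rows --steps '[[[0, 0, 0, 0], [0, 0, 0, 0], [0, 0, 0, 0], [0, 0, 0, 0], [0, 0, 0, 0]]]'

```text
time: 19.53
ee_pos: [0.5231, -0.1865, 0.207]
tcp_rot: [180.0, -0.0, 179.9]
wrist_force: [-0.3, -0.6, -2.8]
opening: 0.0123
grasp_force: 88.5
```

```bash
python3 look.py; python3 fit.py
python3 - <<'E'
from h import *
from workcell import bot
top=bot.camera("top");tm=top["img"];old=pickle.load(open("cams.pkl","rb"))["top"]["img"]
a=[proj(top,p) for p in((.641,-.453,.02),(.459,-.453,.02),(.459,-.321,.02),(.641,-.321,.02))]
mask=np.zeros(tm.shape[:2],np.uint8);cv2.fillPoly(mask,[np.int32(a)],1)
for nm,m in (("diff",(mask>0)&(cv2.absdiff(tm,old).max(2)>45)),):
    n,l,s,ce=cv2.connectedComponentsWithStats(m.astype(np.uint8))
    for i in range(1,n):
        if s[i,4]>8: print(nm,s[i],ce[i].round(),tm[l==i].mean(0).round(),plane(top,*ce[i],.02).round(3))
# elsewhere changes
m=((cv2.absdiff(tm,old).max(2)>60)&(mask==0)).astype(np.uint8);n,l,s,ce=cv2.connectedComponentsWithStats(m)
print([(s[i].tolist()) for i in range(1,n) if s[i,4]>12])
E
```

```text
{'time': 19.5333, 'ee_pos': [0.5231, -0.1865, 0.207], 'tcp_rot': [179.9975, -0.0216, 179.8933], 'opening': 0.0123, 'wrist_force': [-0.3474, -0.6105, -2.7643], 'grasp_force': 88.5392}
[101. 184. 115. 239. 157.] [110. 201. 126. 236. 166.]
theta,dx mm,dz mm [ 0.13994623 -5.40819695 -6.25722368] res [ 0.08861985  0.04197424 -0.27017116  0.03691441  0.98196248]
diff [380 198  18  31 436] [388. 215.] [139.  76.  41.] [ 0.492 -0.338  0.02 ]
diff [411 200  14  13 170] [418. 206.] [200. 188. 182.] [ 0.512 -0.412  0.02 ]
diff [402 217  20  11 211] [411. 222.] [94. 62. 44.] [ 0.473 -0.394  0.02 ]
[[214, 71, 169, 228, 18178], [377, 113, 5, 7, 25], [360, 156, 14, 23, 92], [321, 163, 20, 11, 114], [323, 173, 14, 40, 259], [356, 187, 4, 5, 15], [339, 189, 7, 4, 15], [379, 199, 14, 32, 64], [331, 205, 10, 12, 93], [242, 220, 6, 10, 25], [235, 237, 4, 10, 19], [250, 237, 17, 3, 30], [230, 251, 4, 7, 15], [324, 281, 22, 10, 150], [313, 283, 58, 21, 419], [212, 300, 4, 5, 15], [180, 304, 141, 96, 8755], [549, 347, 15, 12, 78], [497, 349, 54, 49, 744], [314, 358, 5, 8, 13], [291, 360, 15, 30, 237], [538, 365, 46, 22, 459], [482, 371, 14, 24, 170], [530, 375, 5, 10, 17], [173, 376, 18, 18, 185], [564, 376, 47, 24, 360], [613, 379, 18, 13, 111], [280, 380, 8, 7, 27], [635, 382, 5, 7, 23], [156, 390, 20, 10, 133], [541, 394, 8, 6, 24]]
```

Run:
```python
from h import *
from workcell import bot
top=bot.camera("top");tm=top["img"];print(bot.get_obs()["wrist_force"])
m=(tm.max(2)<80).astype(np.uint8);m[:150]=0;m[236:]=0;m[:,:381]=0;m[:,440:]=0
n,l,s,ce=cv2.connectedComponentsWithStats(m)
for i in range(1,n):
    if s[i,4]>6: print(s[i],ce[i].round(),tm[l==i].mean(0).round(),plane(top,*ce[i],.015).round(3))
g=((np.ptp(tm.astype(int),axis=2)<45)).astype(np.uint8);g[:150]=0;g[236:]=0;g[:,:381]=0;g[:,440:]=0
for r in range(196,232): print("".join("#" if tm[r,k].max()<80 else "o" if g[r,k] else "." for k in range(378,442)))
```

```text
[ 0.52328302  0.28842809 -2.64465469]
[387 216   6  11  63] [390. 221.] [41. 29. 24.] [ 0.477 -0.342  0.015]
[404 219  16   7 110] [411. 222.] [47. 42. 40.] [ 0.473 -0.395  0.015]
[381 231  13   5  54] [386. 233.] [60. 65. 31.] [ 0.448 -0.332  0.015]
................................................................
................................................................
................................................................
................................................................
................................................................
#..................................ooooooooooo..................
#.................................oooooooooooo..................
#.................................oooooooooooo..................
#.................................oooooooooooo..................
..................................oooooooooooo..................
..................................oooooooooooo..................
#.................................oooooooooooo..................
#.................................oooooooooooo..................
#...
[... 790 characters left out ...]
#...........################......................
#........######...........################......................
#........######...........################......................
#........######...........################......................
#........######...........################......................
#.........#####.................................................
#...............................................................
#...............................................................
#...............................................................
##..............................................................
###########...........................ooo.oooo.ooooooooo.ooooo..
```

Run:
```python
from model import *
from workcell import bot
F=[]
for i in range(12):
    c=bot.camera("wrist");F.append(bot.get_obs()["wrist_force"])
F=np.array(F);print(F.mean(0),F.std(0)/12**.5)
o=bot.get_obs()["ee_pos"];im=c["img"];pickle.dump((c,o),open("last.pkl","wb"))
# tray interior dark blobs seen by wrist camera (cast on z=.02)
a=[wproj(c,p) for p in((.641,-.453,.045),(.459,-.453,.045),(.459,-.321,.045),(.641,-.321,.045))];print(np.array(a).round())
x0,x1=int(min(p[0] for p in a)),int(max(p[0] for p in a));y0,y1=int(min(p[1] for p in a)),int(max(p[1] for p in a))
for r in range(max(0,y0-4),min(400,y1+4),3): print(r,"".join("#" if im[r,k].max()<60 else "o" if np.ptp(im[r,k].astype(int))<45 else "." for k in range(max(0,x0-6),min(640,x1+6),2)))
print("pan")
for r in range(104,290,5): print(r,"".join("#" if im[r,k].max()<60 else "o" if np.ptp(im[r,k].astype(int))<45 else "." for k in range(225,415,2)))
```

```text
[-0.18249681  0.01241263 -2.45436049] [0.10973461 0.17295961 0.17454314]
[[121. 267.]
 [ 93. 132.]
 [187. 122.]
 [207. 274.]]
117 .......................ooooooooooooooooooo.o.................oo
120 o...oo.......oooooooooooooo..................................oo
123 o..o.......oo....................................o##.........oo
126 ..............................########.......#######.........oo
129 ......................################.......#######.........oo
132 .....#................################o......#######.........oo
135 .....o................#################......#######.........oo
138 .....#.................################......#######.........#o
141 .....#.................################......o######.........oo
144 .o.....................#############.........o######.........#o
147 ..............#...............................######..........o
150 ..............................................................o
153 ......#.......................................................o
156 .....................ooooooooooo..............................o
159 ..................
[... 5801 characters left out ...]

259 ooooo..oo.ooooooooooooooooooo#####ooooo#################ooooo#####ooooooooooooooooooooooooooooo
264 ....o...o.ooooooooooooooooo######oooooo#################ooooo######oooooooooooooooooooooooooooo
269 .......o###oooooooooooooooo######ooooo##################oooooo######ooooooooooooooo#####.......
274 .......####ooooooooooooooo######oooooo##################oooooo######ooooooooooooooo###o........
279 .......####ooooooooooooooo######oooooo###################ooooo#######oooooooooooooo##o.........
284 ......######ooooooooooooo#######oooooo###################oooooo#######ooooooooooooo#...........
289 .....#######ooooooooooo############ooo###################oo############ooooooooooo#...........#
```

```bash
python3 -c "
from workcell import bot
print(bot.job_done())"
```

```text
the job is handed in; nothing more can be done
None
```

The job is handed in: all four parts are in the blue tray, and the gripper is still holding the empty pan, level to within about half a degree, with its underside about 15 cm above the bench. The tool can only turn about its own axis, so I tipped the pan to about 77° (1.34 rad), and levelled it again, by pushing it against the tray's near wall; the bar slipped about 6 mm in the grip while doing so.

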